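Set the bearing nut of a jeweller's polishing spindle

TASK

Take the thin blade tool, work its blade into the slot under the edge of the aluminium cover on the grey spindle housing and lever the cover open with the tool (not with the hand) until it has gone right over and leans back on its stop; then lay the tool down flat on the bench, without dropping it. Screw the knurled brass nut inside down (clockwise from above) until it bottoms out, back it off a quarter turn, and finish while still gripping the nut there, so that a colleague can lock it. Leave the cup, the stone and the hammer alone.

Things in the scene. Friction and masses are not known exactly. Their poses are not given: they have to be found in the camera images.
- housing: Fixed grey open-topped metal box 160 x 160 mm, 60 mm high, walls 5 mm thick, inner floor 12 mm above the bench; placed at varying spots and yaws. Origin: centre of its underside, on the nut's axis. Its -x side (front) has the pry slot, its +x side carries the cover's hinge, z up. A green drive motor (54 mm across, 85 mm long, 59 mm high) sticks out of its -y side.
- slot (a point): Centre of the pry slot in the outer face of the housing's front wall: an opening 60 mm wide (along the housing's y) and 10 mm high, between the wall's cut-down top edge (50 mm above the bench) and the closed cover's underside (60 mm above the bench). This point is 55 mm above the bench. A blade goes in along the housing's +x.
- cover (a joint): Hinge of the flat aluminium cover (160 x 160 x 3 mm, 130 g, a yellow patch on it) that closes the housing's top: 0 = shut, grows as its front edge rises, 2.6 rad = leaning back on its stop. Nearly free hinge: it falls shut when let go below upright (1.57), and falls open to its stop by itself once past upright.
- cover_edge (a point): Middle of the cover's front edge, on its underside; moves with the cover. The hinge line is 160 mm from it.
- cover_hinge (a point): Middle of the cover's hinge line, at the top of the housing's +x wall, 60 mm above the bench.
- nut (a joint): Turn of the knurled brass nut on its right-hand thread, rad: 0 = bottomed out on its shoulder (hard stop), grows as it is unscrewed (counter-clockwise seen from above), at most 3.6. It starts 1.6 to 2.7 rad from the bottom. Turning takes about 0.05 N m; it rises 3 mm a full turn and stays where it is left.
- nut_top (a point): Centre of the nut's top face, on its upright axis at the middle of the housing, 52 mm above the bench when bottomed out. The nut is a brass cylinder 36 mm across and 32 mm high with a white line on its top from centre to rim; at the bottom (0) that line points to the housing's front (-x, the slot), in line with a red line on the housing floor. At least 57 mm free all round between nut and walls; below it a shoulder 48 mm across, 20 mm above the bench.
- blade_tool: Loose pry tool lying flat on the bench: wooden handle 100 mm long, 16 mm wide, 20 mm high, and a thin straight steel blade 90 mm long, 16 mm wide, 3 mm thick, about 70 g in all. Origin: underside of the handle's middle; x points along the tool to the blade's tip, z up. The blade runs at mid height of the handle (10 mm above its underside) from x = 50 to x = 140 mm.
- blade_tip (a point): End of the steel blade, mid thickness: 140 mm ahead of the tool's origin, 10 mm above the handle's underside.
- brass_cup: Bystander: open brass cup, 60 mm across, 55 mm high; origin at the centre of its foot. Leave it alone.
- stone: Bystander: amber stone offcut, 34 x 24 x 14 mm; origin at the centre of its underside. Leave it alone.
- hammer: Bystander: small hammer lying on the bench, 220 mm long. Leave it alone.
Not all that is in view belongs to the job. Of the things that look like the blade_tool, the larger one is meant.

How it is judged (in metres and radians):
On the way, in this order (a step that is already met when the one before it is completed fails the run):
1. the blade tool lifts the cover (value of joint cover above 0.25 rad and contact force between blade_tool and cover above 0.1 N), for 0.05 s.
2. the cover is open, fallen back past upright (value of joint cover above 2.3 rad), for 0.2 s.
3. the tool lies flat on the bench, let go (height (world z) of blade_tool below 0.008 m and angle between blade_tool's own z axis and vertical below 0.15 rad and contact force between blade_tool and the fingers below 0.1 N and linear speed of blade_tool below 0.05 m/s), for 0.2 s.
4. the nut is bottomed out (value of joint nut below 0.06 rad), for 0.1 s.
At the end, for the whole second after the job is handed in: Nut bottomed out, then backed off 1.57 rad (within 0.21), still, gripped with over 2 N; cover leaning back (over 2.3 rad); blade tool flat, right way up and still on the bench; cup, stone and hammer within 30 mm of their starts (value of joint nut between 1.36 and 1.78 rad and not (velocity of joint nut above 0.1 rad/s) and not (velocity of joint nut below -0.1 rad/s) and contact force between the fingers and nut above 2 N and value of joint cover above 2.3 rad and height (world z) of blade_tool below 0.008 m and angle between blade_tool's own z axis and vertical below 0.15 rad and linear speed of blade_tool below 0.03 m/s and distance of each of brass_cup, stone, hammer from where it was at the start of the episode below 0.03 m); the arm keeps its last pose, push and grip.
It fails at once if the hand pushes the cover while it is less than 1 rad open (value of joint cover below 1 rad and contact force between the arm and cover above 1 N).
It fails at once if the fingers push the cover while it is less than 1 rad open (value of joint cover below 1 rad and contact force between the fingers and cover above 1 N).
It fails at once if the tool is dropped from more than 60 mm (height (world z) of blade_tool above 0.06 m and contact force between the fingers and blade_tool below 0.05 N).
It fails at once if cup, stone or hammer is pushed away by more than 30 mm (distance of any of brass_cup, stone, hammer from where it was at the start of the episode above 0.03 m).
It also fails if it takes over 69 s, if anything falls off the work surface, if the arm or the gripper's body presses on something with over 40 N, if the wrist force passes 120 N, or if a joint passes its speed limit or range.

ROBOT

A 6-joint arm with a two-finger parallel gripper is mounted at the origin on the work surface. World frame = base frame: x ahead of the robot, y to its left, z up, the work surface at z = 0. Lengths are in mm, angles in rad, forces in N, time in s.
With the tool pointing down it reaches from about 275 to 750 mm from the base axis. Payload 10.2 kg.
Tool frame: the origin (TCP) lies at the very end of the fingers, on their centre line; the grasp point (between the pads) lies 19 mm behind it; z points along the fingers, y is the line along which they close (so a half turn about z gives the same grasp; the last joint's range is limited). The gripper opens to 85 mm and grips with 20 to 120 N. Pads are 22 mm wide; open, the fingers measure 114 mm over their backs; the gripper's body (76 mm by 85 mm) begins 54 mm behind the grasp point. The pads swing forward as they close: fully open they stand 13 mm farther back than shut.
Start: joints at [1.117, 0.313, 1.498, -0, 1.331, -0.223], TCP at [120.11, 511.082, 194.194] pointing down, gripper open.
Joint ranges: [-2.94, 2.94], [-0.97, 2.17], [0.19, 2.56], [-1.23, 4.37], [0.02, 3.11], [-2.88, 2.88]. Speed limits (rad/s): [2.39, 2.39, 3.01, 3.14, 3.14, 3.14].

INTERFACE

Orientations are given as a unit quaternion [w, x, y, z].
In Python, from rig import ctrl gives the robot as it stands.
- The arm moves only by the shell command python3 -m inch 'ROWS' [OPENING] [FORCE]. ROWS is text: rows parted by semicolons, each of 6 numbers parted by spaces: the shift along the tool's x, y, z in mm, then the turn, a rotation vector about the tool's x, y, z in units of 6 degrees (1.0 is 6 degrees). A call has exactly 10 rows; each row shifts and turns the commanded pose from where the row before left it, along the tool's axes as they then stand; what a row does not reach is not made up. A row lasts 1/12 s, in which the tool goes at most 41.7 mm and 7.16 degrees, less where a joint would pass 70% of its speed; a pose out of reach is approached as far as the arm can. A call with a gripper value outside its range is refused whole. OPENING is the opening, from 0 (shut) to 1 (fully open), set as the call begins (- or left out, the last holds). The fingers move at their own pace and stop on an object; FORCE is the grip in N (left out, the last holds). Time passes only in rows, so rows that do not move let the fingers close, or fill a call up. It gives the time, the measured TCP pose, the force, the opening and the grip force at its end, in the units of the state.
- ctrl.sense(): the state, without advancing time (a new reading comes with each control period).
- ctrl.capture(name): name is "scene" or "top"; returns a dict with "image" (420x560x3 uint8, red, green, blue), "intrinsics" (3x3 intrinsics, pixels), "D" ([k1, k2, p1, p2, k3] as OpenCV has them; the pictures are not rectified), "rvec" (rotation vector, rad) and "tvec" (3), from world to camera coordinates, as OpenCV has them. Camera axes: x right, y down, z forward; pixel columns grow to the right and rows downward; lengths in mm; the calibration is good to about 2 mm. A picture is of the moment at which its call begins. There is no depth.
- ctrl.finish_job(): hands the job in; it is judged then, once.
The state is a dict: "time_s": time; "joints": joint angles; "dq": joint speeds; "tau": joint torques, N m; "eef_pos": TCP position; "ee_rot": TCP orientation; "force": force on the tool from outside, world axes, zero at the start; "wrist_torque": the same for the moment, N m; "grip_width": opening from 0.0 (shut) to 1.0 (fully open); "grip_force": force on a finger pad.
Only numpy, scipy, OpenCV 4.12 (cv2) and the standard library are available. Lean on these libraries where they do the work, as an engineer would, in place of code of your own. Each camera call takes 0.05 s, during which the arm holds its last target. There are 200 camera calls.

## Working session

There is one attempt and no reset: what is moved stays moved. The work goes in short steps, Python scripts to look and compute and a shell command to move; the robot and the scene stay as the last step left them, time stands still between calls to the robot, and variables do not carry over. Pictures are saved under pics/ and viewed, at most 10 in all, crops included, and the job is handed in when it is done.

```bash
ls; mkdir -p pics; python3 - <<'E'
from rig import ctrl
import cv2
print(ctrl.sense())
for n in("scene","top"):
    c=ctrl.capture(n); cv2.imwrite(f"pics/{n}0.png",c["image"][:,:,::-1])
    print(n,c["intrinsics"],c["D"],c["rvec"],c["tvec"])
E
```

```text
pics
{'time_s': 0.0, 'joints': array([ 1.11665091e+00,  3.13463650e-01,  1.49841333e+00, -2.02503374e-05,
        1.33097376e+00, -2.23407432e-01]), 'dq': array([ 6.83504483e-04,  5.76202418e-05,  1.00396444e-03, -1.86343019e-03,
        4.78320408e-04,  1.48918459e-03]), 'tau': array([ 1.23557766e-03, -4.12262893e+01, -2.59748483e+01, -1.58913313e-04,
        4.10965935e-03,  1.10784998e-05]), 'eef_pos': array([119.9572916 , 510.81610223, 193.63705391]), 'ee_rot': array([-1.99777073e-04,  1.15110815e-01,  9.93352457e-01, -5.96557771e-04]), 'force': array([0.32865199, 0.32929697, 0.19666279]), 'wrist_torque': array([ 0.02661562,  0.01879481, -0.00544724]), 'grip_force': 0.0, 'grip_width': 0.9979923547949361}
scene [[447.38266049   0.         279.05499989]
 [  0.         447.38266049 208.25994488]
 [  0.           0.           1.        ]] [-0.06904206  0.          0.          0.          0.        ] [ 2.30679387  0.71631749 -0.29528039] [-357.4783601  -268.22489277 1303.55866198]
top [[407.96311658   0.         278.04723008]
 [  0.         407.96311658 209.92004087]
 [  0.           0.           1.        ]] [-0.08982684  0.          0.          0.          0.        ] [ 2.19651989 -2.19280447  0.09529783] [-176.85272766  521.99211072 1075.85246463]
```

View pics/scene0.png

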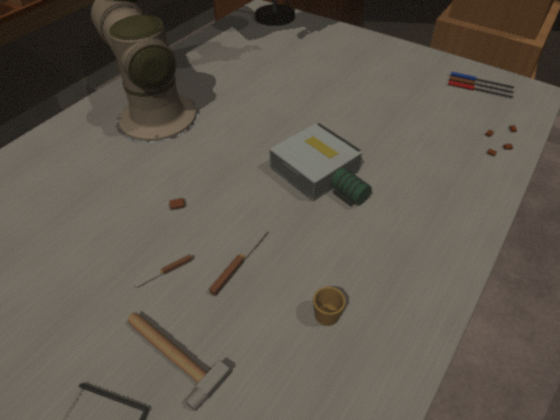

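View pics/top0.png

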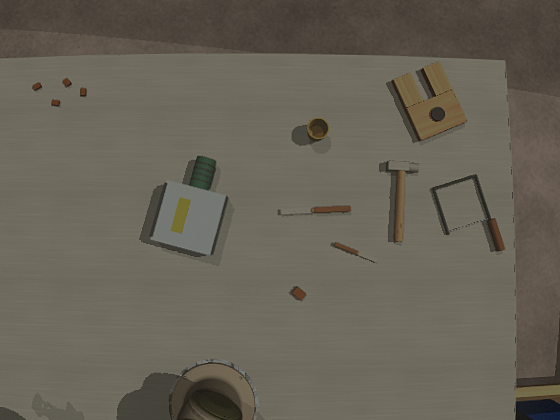

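The scene view shows the larger tool with its handle from (213,290) to (243,257) and tip at (268,233). In the top view the cover spans about (152–228, 180–255) and the motor is up at (203,170), so the slot faces right, towards the tool (tip about (279,212), handle 312–351). The smaller look-alike is at (333–375, 244–262), the cup at (318,128) and the hammer at about (400,200).

```bash
cat > h.py <<'E'
import numpy as np, cv2
from rig import ctrl
def ray(c,px):
    R=cv2.Rodrigues(np.array(c["rvec"],float))[0]; t=np.array(c["tvec"],float)
    u=cv2.undistortPoints(np.array(px,float).reshape(-1,1,2),c["intrinsics"],np.array(c["D"],float)).reshape(-1,2)
    return -R.T@t, np.c_[u,np.ones(len(u))]@R
def plane(c,px,z):
    o,d=ray(c,px); return o+d*((z-o[2])/d[:,2])[:,None]
def proj(c,P):
    return cv2.projectPoints(np.array(P,float).reshape(-1,1,3),np.array(c["rvec"],float),np.array(c["tvec"],float),c["intrinsics"],np.array(c["D"],float))[0].reshape(-1,2)
def big(m):
    n,l,s,_=cv2.connectedComponentsWithStats(m.astype(np.uint8)); i=1+np.argmax(s[1:,4]); return (l==i).astype(np.uint8)
def quad(m):
    return cv2.boxPoints(cv2.minAreaRect(cv2.findContours(m,0,1)[0][0]))
def sub(m,x0,y0,x1,y1):
    k=np.zeros_like(m); k[y0:y1,x0:x1]=m[y0:y1,x0:x1]; return k
E
python3 - <<'E'
from h import *
np.set_printoptions(precision=1,suppress=True)
c=ctrl.capture("top"); im=c["image"].astype(int); r,g,b=im[...,0],im[...,1],im[...,2]
hsv=cv2.cvtColor(c["image"],cv2.COLOR_RGB2HSV).astype(int)
print("base px",proj(c,[[0,0,0],[120,511,194]]))
print(im[215,200],im[230,120],im[209,330],im[212,295],im[205,260],im[175,203])
h=big(sub((r-b>40).astype(np.uint8),300,195,360,225)); q=quad(h); print("handle px",q); print(plane(c,q,20))
m=cv2.moments(h,True); print("handle c",plane(c,[[m['m10']/m['m00'],m['m01']/m['m00']]],20))
for y in range(206,218): print(y,im[y,274:312:2].sum(-1))
cov=big(sub(((b>=g)&(b>=r)&(r+g+b>380)).astype(np.uint8),140,165,245,265)); q=quad(cov); print("cover",cov.sum(),q); P=plane(c,q,63); print(P,np.linalg.norm(np.roll(P,-1,0)-P,axis=1),P.mean(0))
ye=big(sub(((r-b>50)).astype(np.uint8),140,165,245,265)); print("yellow",plane(c,quad(ye),63))
s=ctrl.capture("scene"); im2=s["image"].astype(int)
hs=big(sub((im2[...,0]-im2[...,2]>35).astype(np.uint8),200,235,275,300));q=quad(hs); print("scene handle",q,plane(s,q,10))
E
```

```text
base px [[212.6 403.2]
 [-15.9 376.5]]
[116 120 117] [114 109  98] [94 65 45] [119 115 102] [109 105  93] [55 59 50]
handle px [[311.8 207.2]
 [349.9 205.6]
 [350.1 210.3]
 [312.  211.9]]
[[ 529.7 -266.9   20. ]
 [ 534.5 -370.    20. ]
 [ 521.8 -370.4   20. ]
 [ 517.1 -267.4   20. ]]
handle c [[ 525.9 -318.8   20. ]]
206 [312 310 311 315 316 314 317 316 311 309 315 315 314 316 312 314 315 315
 313]
207 [316 307 317 316 316 317 315 314 311 316 318 320 321 317 323 322 323 321
 333]
208 [318 319 327 327 324 319 311 326 323 327 326 326 325 327 324 328 325 328
 305]
209 [314 315 256 284 330 333 322 332 328 332 333 330 329 327 326 324 327 325
 281]
210 [311 318 181 249 334 326 329 328 323 326 330 321 325 327 323 320 321 324
 280]
211 [318 330 192 256 334 328 327 325 326 328 327 326 329 327 327 324 329 325
 279]
212 [312 325 195 228 338 330 332 332 334 333 338 337 334 336 336 337 335 338
 325]
213 [316 325 190 223 346 341 342 344 305 314 298 280 285 266 256 259 240 236
 245]
214 [317 329 182 212 260 251 247 250 200 207 270 255 258 252 239 247 228 230
 232]
215 [317 320 282 290 240 236 236 230 234 229 281 280 280 284 298 299 280 312
 297]
216 [320 321 323 329 274 297 296 294 314 313 307 308 310 308 314 309 302 324
 315]
217 [316 313 319 319 295 310 309 304 317 318 317 318 316 317 314 316 316 315
 316]Traceback (most recent call last):
  File "<stdin>", line 10, in <module>
  File "h.py", line 12, in big
    n,l,s,_=cv2.connectedComponentsWithStats(m.astype(np.uint8)); i=1+np.argmax(s[1:,4]); return (l==i).astype(np.uint8)
                                                                      ~~~~~~~~~^^^^^^^^^
    return _wrapfunc(a, 'argmax', axis=axis, out=out, **kwds)
    return bound(*args, **kwds)
ValueError: attempt to get argmax of an empty sequence
```

```bash
python3 - <<'E'
from h import *
np.set_printoptions(precision=1,suppress=True)
c=ctrl.capture("top"); im=c["image"].astype(int); r,g,b=im[...,0],im[...,1],im[...,2]
for px,nm in(((285,210.3),"blade near tip"),((305,209.5),"blade near handle")): print(nm,plane(c,[px],11))
m=(((r-b)<7)&(r+g+b>300))|((r-b>50))
m=cv2.morphologyEx(sub(m.astype(np.uint8),140,165,245,265),cv2.MORPH_OPEN,np.ones((3,3))); cov=big(m); q=quad(cov); print("cover",cov.sum(),q); P=plane(c,q,63); print(P,np.linalg.norm(np.roll(P,-1,0)-P,axis=1),P.mean(0))
ye=big(sub(((r-b>35)).astype(np.uint8),140,165,225,265)); print("yellow",plane(c,quad(ye),63))
s=ctrl.capture("scene"); im2=s["image"].astype(int); r,g,b=im2[...,0],im2[...,1],im2[...,2]
hs=big(sub((r-b>35).astype(np.uint8),200,235,275,300));q=quad(hs); print("scene handle",q,plane(s,q,10))
ys=big(sub((r-b>50).astype(np.uint8),265,120,370,180)); print("scene yellow",plane(s,quad(ys),63))
print("pred corners in scene",proj(s,P).round())
k=np.vstack([cv2.resize(s["image"][110:210,250:390],None,fx=4,fy=4)])
cv2.imwrite("pics/s1.png",k[:,:,::-1]); cv2.imwrite("pics/t1.png",np.ascontiguousarray(cv2.resize(c["image"][160:270,130:320],None,fx=4,fy=4)[:,:,::-1]))
E
```

```text
blade near tip [[ 521.9 -194.9   11. ]]
blade near handle [[ 524.2 -249.2   11. ]]
cover 3623 [[150.5 239.1]
 [166.5 179. ]
 [225.5 194.7]
 [209.5 254.8]]
[[443.3 153.4  63. ]
 [599.2 114.9  63. ]
 [558.3 -39.5  63. ]
 [403.7   0.2  63. ]] [160.6 159.7 159.6 158.3] [501.1  57.3  63. ]
yellow [[467.  103.1  63. ]
 [552.8  80.7  63. ]
 [544.8  51.7  63. ]
 [459.2  74.2  63. ]]
scene handle [[208.6 288.1]
 [239.7 252. ]
 [244.6 256.3]
 [213.5 292.3]] [[ 517.  -364.9   10. ]
 [ 512.7 -258.5   10. ]
 [ 528.1 -261.5   10. ]
 [ 531.6 -366.8   10. ]]
scene yellow [[461.6  78.3  63. ]
 [456.6 108.7  63. ]
 [547.9  84.2  63. ]
 [551.2  55.4  63. ]]
pred corners in scene [[315. 124.]
 [361. 153.]
 [313. 183.]
 [268. 149.]]
```

View pics/t1.png

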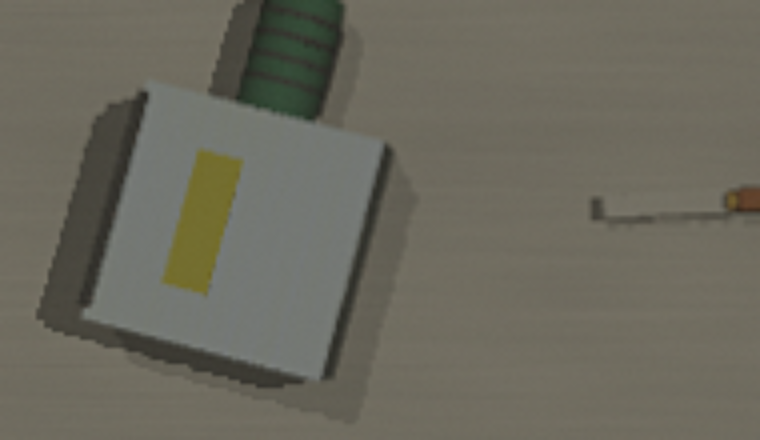

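The crop shows the cover as a clean 160 mm square with its front edge on the right, at crop (390,148)–(325,378). The tool tip is at crop (597,208), which fits the given sizes.

```bash
cat >> h.py <<'E'
from scipy.spatial.transform import Rotation as Ro
def delta(pos,yaw,tilt=0):
    """shift (mm, tool axes) and turn (6 deg units) from the measured pose to pos, tool down, tool-x at yaw deg"""
    s=ctrl.sense(); q=s["ee_rot"]; R=Ro.from_quat([q[1],q[2],q[3],q[0]])
    T=Ro.from_euler('z',yaw,degrees=True)*Ro.from_euler('x',180,degrees=True)
    print("t%.2f"%s["time_s"],"pos",s["eef_pos"].round(1),"shift",R.inv().apply(np.array(pos)-s["eef_pos"]).round(1),"turn",((R.inv()*T).as_rotvec(degrees=True)/6).round(2),"F",np.round(s["force"],1),"grip",round(s["grip_width"],3),round(s["grip_force"],1),"q",s["joints"].round(2))
E
for i in 1 2 3; do python3 -m inch '-19.45 -23.8 0 0 0 0;-19.45 -23.8 0 0 0 0;-19.45 -23.8 0 0 0 0;-19.45 -23.8 0 0 0 0;-19.45 -23.8 0 0 0 0;-19.45 -23.8 0 0 0 0;-19.45 -23.8 0 0 0 0;-19.45 -23.8 0 0 0 0;-19.45 -23.8 0 0 0 0;-19.45 -23.8 0 0 0 0' 0.6; done
python3 -m inch '0 0 0 0 0 1.1;0 0 0 0 0 1.1;0 0 0 0 0 1.1;0 0 0 0 0 1.1;0 0 0 0 0 1.1;0 0 0 0 0 1.1;0 0 0 0 0 1.1;0 0 0 0 0 1.1;0 0 0 0 0 1.1;0 0 0 0 0 1.1'
python3 -c "
from h import *
delta([524.5,-317,3],92.5)"
```

```text
time_s: 1.08
eef_pos: [255.2, 233.6, 194.2]
ee_rot: [0.0, 0.115, 0.993, 0.0]
force: [1.1, 0.2, 0.1]
grip_width: 0.599
grip_force: 0.0
time_s: 1.92
eef_pos: [390.3, -42.9, 194.2]
ee_rot: [0.0, 0.115, 0.993, -0.0]
force: [0.7, 1.4, 0.9]
grip_width: 0.6
grip_force: 0.0
time_s: 2.75
eef_pos: [525.2, -318.8, 193.9]
ee_rot: [-0.0, 0.115, 0.993, 0.0]
force: [-0.8, 0.8, 0.4]
grip_width: 0.596
grip_force: 0.0
time_s: 3.58
eef_pos: [524.8, -317.4, 194.0]
ee_rot: [-0.0, 0.64, 0.769, 0.0]
force: [0.0, 0.5, 0.3]
grip_width: 0.599
grip_force: 0.0
t3.58 pos [ 524.8 -317.4  194. ] shift [ 4.00e-01 -1.00e-01  1.91e+02] turn [-0.   -0.    1.32] F [0.  0.5 0.3] grip 0.599 0.0 q [-0.73  0.51  1.21  0.    1.42 -0.92]
```

```bash
python3 -m inch '0 0 20 0 0 0.66;0 0 20 0 0 0.66;0 0 20 0 0 0;0 0 20 0 0 0;0 0 20 0 0 0;0 0 20 0 0 0;0 0 20 0 0 0;0 0 20 0 0 0;0 0 20 0 0 0;0 0 11 0 0 0'
python3 -m inch '0 0 0 0 0 0;0 0 0 0 0 0;0 0 0 0 0 0;0 0 0 0 0 0;0 0 0 0 0 0;0 0 0 0 0 0;0 0 0 0 0 0;0 0 0 0 0 0;0 0 0 0 0 0;0 0 0 0 0 0' 0 60
python3 -c "
from h import *
delta([524.5,-317,3],92.5)"
```

```text
time_s: 4.42
eef_pos: [523.9, -316.7, 0.8]
ee_rot: [-0.002, 0.689, 0.725, -0.0]
force: [-0.2, 0.6, -0.3]
grip_width: 0.604
grip_force: 0.0
time_s: 5.25
eef_pos: [524.8, -317.5, 3.2]
ee_rot: [0.0, 0.689, 0.725, -0.0]
force: [0.4, 0.0, -0.2]
grip_width: -0.003
grip_force: 0.0
t5.25 pos [ 524.8 -317.5    3.2] shift [ 0.5 -0.3  0.2] turn [0.   0.   0.06] F [ 0.4  0.  -0.2] grip -0.003 0.0 q [-0.73  0.7   1.42 -0.    1.02 -0.78]
```

The fingers closed fully, so the handle was missed. I'll look.

```bash
python3 - <<'E'
from h import *
c=ctrl.capture("top"); s=ctrl.capture("scene")
print(proj(c,[[524.8,-317.5,3]]),proj(s,[[524.8,-317.5,3]]))
k=np.vstack([cv2.resize(c["image"][150:250,250:390],None,fx=4,fy=3),cv2.resize(s["image"][200:300,180:320],None,fx=4,fy=3)])
cv2.imwrite("pics/a2.png",k[:,:,::-1])
E
```

```text
[[329.65567416 209.54379449]] [[226.95542084 275.64408544]]
```

View pics/a2.png

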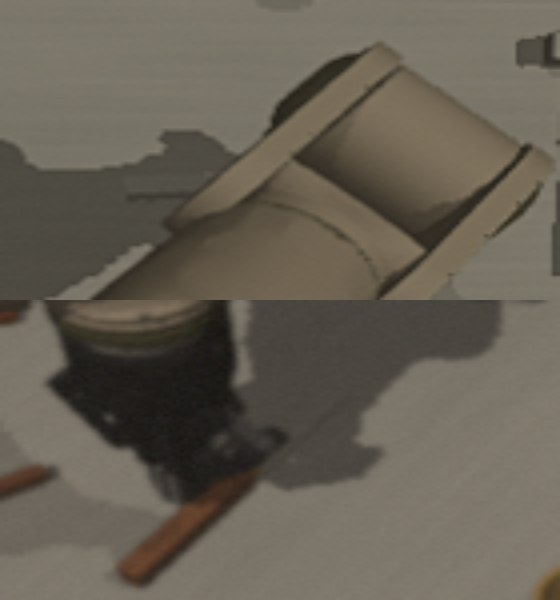

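```bash
python3 - <<'E'
from h import *
s=ctrl.capture("scene"); print("cam",ray(s,[[0,0]])[0].round())
k=cv2.resize(s["image"][215:300,185:285],None,fx=7,fy=7,interpolation=cv2.INTER_CUBIC)
k=np.clip(255*(k/255.)**0.5,0,255).astype(np.uint8)
P=proj(s,[[524.8,-317.5,3],[574.8,-315,3],[474.8,-320,3],[524.8,-317.5,60]])
for p in P: cv2.circle(k,tuple(((p-[185,215])*7).astype(int).tolist()),5,(255,0,0),2)
cv2.imwrite("pics/a3.png",k[:,:,::-1])
E
```

```text
cam [ 918. -681.  770.]
```

View pics/a3.png

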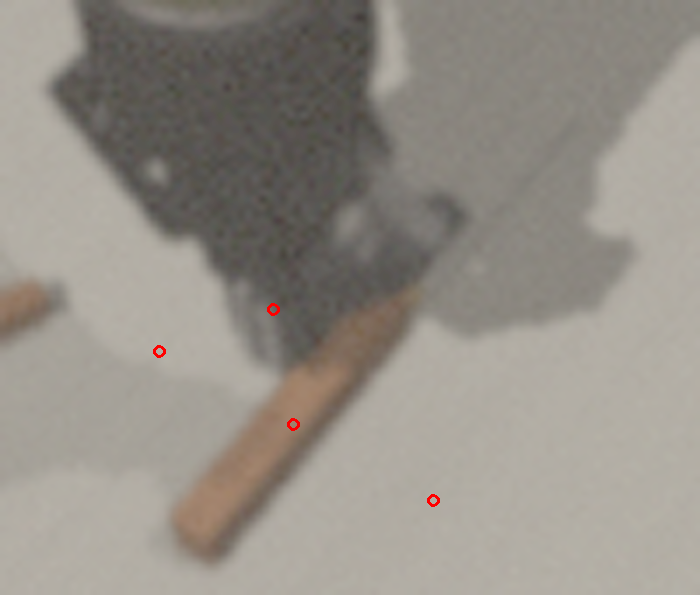

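```bash
python3 -m inch '0 0 0 0 0 0;0 0 0 0 0 0;0 0 0 0 0 0;0 0 0 0 0 0;0 0 0 0 0 0;0 0 0 0 0 0;0 0 0 0 0 0;0 0 0 0 0 0;0 0 0 0 0 0;0 0 0 0 0 0' 1 >/dev/null; python3 - <<'E'
from h import *
s=ctrl.capture("scene"); print(ctrl.sense()["grip_width"],ctrl.sense()["eef_pos"])
k=cv2.resize(s["image"][185:300,175:295],None,fx=5,fy=5,interpolation=cv2.INTER_CUBIC)
k=np.clip(255*(k/255.)**0.4,0,255).astype(np.uint8)
P=proj(s,[[524.8,-317.5,3],[567.3,-315.5,15],[482.3,-319.5,15],[524.8,-317.5,75]])
for p in P: cv2.circle(k,tuple(((p-[175,185])*5).astype(int).tolist()),4,(255,0,0),2)
cv2.imwrite("pics/a4.png",k[:,:,::-1])
E
```

```text
0.9979729328403948 [ 524.8202293  -317.46287192    3.19952559]
```

View pics/a4.png

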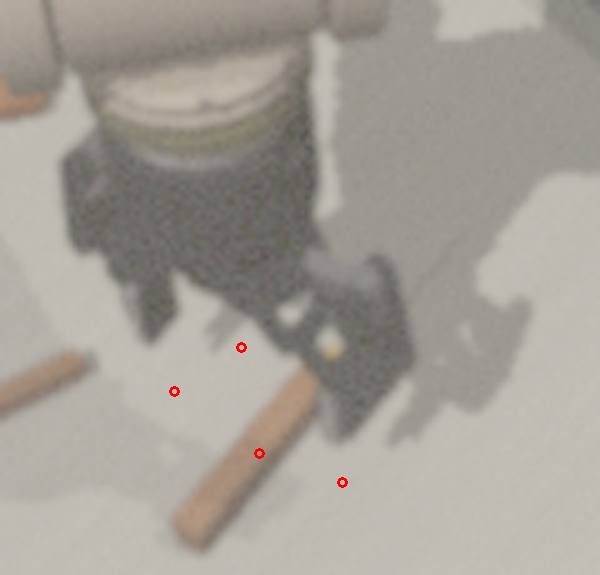

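The picture shows open finger tips at crop (335,440) and (150,340), about 45 px above where they should project, with shadows clearly detached. The hand seems higher than reported, so I'll triangulate using the shadow.

```bash
python3 - <<'E'
from h import *
np.set_printoptions(precision=1,suppress=True)
c=ctrl.capture("top"); s=ctrl.capture("scene")
for cor,sh in (([558.3,-39.5,63],(234.5,210)),([403.7,0.2,63],(218.8,265.5))):
    g=plane(c,[sh],0)[0]; L=(g-cor)/63; print("light/mm",L)
for tip,sh in (((242,273),(254,273)),((205,253),(218.5,252.5))):
    g=plane(s,[sh],0)[0]
    for z in (0,15,30,45,60):
        P=plane(s,[tip],z)[0]; print(z,P,"shadow pred",P[:2]+z*L[:2],"seen",g[:2])
E
```

```text
light/mm [-0.6 -0.3 -1. ]
light/mm [-0.5 -0.3 -1. ]
0 [ 544.9 -293.2    0. ] shadow pred [ 544.9 -293.2] seen [ 565.5 -279.1]
15 [ 552.2 -300.8   15. ] shadow pred [ 544.7 -304.6] seen [ 565.5 -279.1]
30 [ 559.4 -308.3   30. ] shadow pred [ 544.5 -316. ] seen [ 565.5 -279.1]
45 [ 566.7 -315.9   45. ] shadow pred [ 544.2 -327.4] seen [ 565.5 -279.1]
60 [ 573.9 -323.4   60. ] shadow pred [ 544.  -338.7] seen [ 565.5 -279.1]
0 [ 446.9 -297.5    0. ] shadow pred [ 446.9 -297.5] seen [ 470.2 -279.9]
15 [ 456.1 -304.9   15. ] shadow pred [ 448.6 -308.8] seen [ 470.2 -279.9]
30 [ 465.3 -312.4   30. ] shadow pred [ 450.3 -320. ] seen [ 470.2 -279.9]
45 [ 474.4 -319.9   45. ] shadow pred [ 452.  -331.3] seen [ 470.2 -279.9]
60 [ 483.6 -327.3   60. ] shadow pred [ 453.7 -342.6] seen [ 470.2 -279.9]
```

```bash
python3 -m inch '0 0 0 0 0 0;0 0 0 0 0 0;0 0 0 0 0 0;0 0 2 0 0 0;0 0 2 0 0 0;0 0 2 0 0 0;0 0 2 0 0 0;0 0 2 0 0 0;0 0 0 0 0 0;0 0 0 0 0 0' 0.7
python3 -c "
from h import *
delta([524.5,-317,3],92.5)"
```

```text
time_s: 7.22
eef_pos: [524.8, -317.4, -6.9]
ee_rot: [-0.0, 0.689, 0.725, -0.0]
force: [-0.4, -0.3, -0.0]
grip_width: 0.699
grip_force: 0.0
t7.22 pos [ 524.8 -317.4   -6.9] shift [ 0.4 -0.2 -9.9] turn [-0.   -0.    0.06] F [-0.4 -0.3 -0. ] grip 0.699 0.0 q [-0.73  0.72  1.42 -0.    1.   -0.78]
```

```bash
python3 -m inch '0 0 1 0 0 0;0 0 1 0 0 0;0 0 1 0 0 0;0 0 1 0 0 0;0 0 1 0 0 0;0 0 1 0 0 0;0 0 1 0 0 0;0 0 1 0 0 0;0 0 0 0 0 0;0 0 0 0 0 0'
python3 -c "
from h import *
delta([524.5,-317,3],92.5)
s=ctrl.capture('scene')
cv2.imwrite('pics/a5.png',cv2.resize(np.clip(255*(s['image'][185:300,175:295]/255.)**0.4,0,255).astype(np.uint8),None,fx=5,fy=5,interpolation=2)[:,:,::-1])"
```

```text
time_s: 8.05
eef_pos: [524.8, -317.4, -14.9]
ee_rot: [-0.0, 0.689, 0.725, -0.0]
force: [0.2, -0.5, 1.0]
grip_width: 0.702
grip_force: 0.0
t8.05 pos [ 524.8 -317.4  -14.9] shift [  0.5  -0.3 -17.9] turn [-0.   -0.    0.06] F [ 0.2 -0.5  1. ] grip 0.702 0.0 q [-0.73  0.73  1.43 -0.    0.99 -0.78]
```

```bash
python3 -m inch '0 0 1 0 0 0;0 0 1 0 0 0;0 0 1 0 0 0;0 0 1 0 0 0;0 0 1 0 0 0;0 0 1 0 0 0;0 0 1 0 0 0;0 0 0 0 0 0;0 0 0 0 0 0;0 0 0 0 0 0' 0.6
python3 -m inch '0 0 0 0 0 0;0 0 0 0 0 0;0 0 0 0 0 0;0 0 0 0 0 0;0 0 0 0 0 0;0 0 0 0 0 0;0 0 0 0 0 0;0 0 0 0 0 0;0 0 0 0 0 0;0 0 0 0 0 0' 0 60
```

```text
time_s: 8.93
eef_pos: [524.8, -317.5, -21.8]
ee_rot: [0.0, 0.689, 0.725, 0.0]
force: [-0.3, -0.0, -0.8]
grip_width: 0.598
grip_force: 0.0
time_s: 9.77
eef_pos: [525.0, -317.5, -21.6]
ee_rot: [0.0, 0.689, 0.725, 0.0]
force: [-0.3, 0.9, 5.1]
grip_width: 0.157
grip_force: 59.0
```

```bash
python3 -m inch '0 0 -5 0 0 0;0 0 -5 0 0 0;0 0 -5 0 0 0;0 0 -5 0 0 0;0 0 -5 0 0 0;0 0 -5 0 0 0;0 0 -5 0 0 0;0 0 -5 0 0 0;0 0 -5 0 0 0;0 0 0 0 0 0'
python3 -c "
from h import *
delta([440,-173,23.4],75.4)"
```

```text
time_s: 10.6
eef_pos: [525.2, -317.8, 24.4]
ee_rot: [0.001, 0.689, 0.725, 0.0]
force: [1.2, 0.7, -0.0]
grip_width: 0.157
grip_force: 58.7
t10.60 pos [ 525.2 -317.8   24.4] shift [148.9 -77.9   0.7] turn [0.01 0.01 2.91] F [ 1.2  0.7 -0. ] grip 0.157 58.7 q [-0.73  0.67  1.4  -0.    1.06 -0.78]
```

```bash
python3 -m inch '14.9 -7.8 0 0 0 0;14.9 -7.8 0 0 0 0;14.9 -7.8 0 0 0 0;14.9 -7.8 0 0 0 0;14.9 -7.8 0 0 0 0;14.9 -7.8 0 0 0 0;14.9 -7.8 0 0 0 0;14.9 -7.8 0 0 0 0;14.9 -7.8 0 0 0 0;14.9 -7.8 0 0 0 0'
python3 -m inch '0 0 0 0 0 0.73;0 0 0 0 0 0.73;0 0 0 0 0 0.73;0 0 0 0 0 0.73;0 0 0 0 0 0;0 0 0 0 0 0;0 0 0 0 0 0;0 0 0 0 0 0;0 0 0 0 0 0;0 0 0 0 0 0'
python3 - <<'E'
from h import *
delta([440,-173,23.4],75.4)
c=ctrl.capture("top"); s=ctrl.capture("scene")
u=np.array([.2525,.9676,0]); tip=np.array([440,-173,0])+140*u
L=np.array([-.9676,.2525,0])
for n,k,(x0,y0,w,h) in (("t",c,(190,160,130,100)),("s",s,(230,120,130,100))):
    I=cv2.resize(np.clip(255*(k["image"][y0:y0+h,x0:x0+w]/255.)**0.5,0,255).astype(np.uint8),None,fx=6,fy=6,interpolation=2)
    for p in proj(k,[tip+[0,0,55],np.array([480.3,-18.4,50]),np.array([480.3,-18.4,50])+30*L,np.array([480.3,-18.4,50])-30*L]): cv2.circle(I,tuple(((p-[x0,y0])*6).astype(int).tolist()),3,(255,0,0),1)
    cv2.imwrite(f"pics/b{n}.png",I[:,:,::-1])
E
```

```text
time_s: 11.43
eef_pos: [439.0, -171.8, 23.2]
ee_rot: [0.0, 0.689, 0.725, -0.0]
force: [0.4, 0.7, -0.1]
grip_width: 0.159
grip_force: 58.7
time_s: 12.27
eef_pos: [439.5, -172.5, 23.2]
ee_rot: [-0.0, 0.791, 0.611, -0.0]
force: [-0.8, -0.5, -0.0]
grip_width: 0.157
grip_force: 58.7
t12.27 pos [ 439.5 -172.5   23.2] shift [-0.3  0.6 -0.2] turn [-0. -0. -0.] F [-0.8 -0.5 -0. ] grip 0.157 58.7 q [-0.62  0.42  1.85  0.    0.87 -0.37]
```

View pics/bs.png

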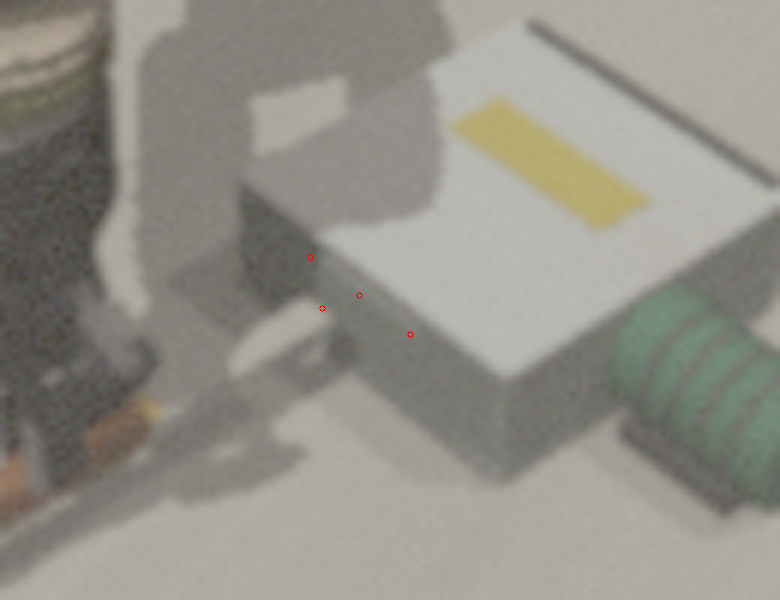

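The scene crop shows the ferrule at about (150,410) and what may be the dark blade tip at about (342,350). The expected tip position is (322,308). I'll check the heights numerically.

```bash
python3 - <<'E'
from h import *
np.set_printoptions(precision=0,suppress=True)
c=ctrl.capture("top"); s=ctrl.capture("scene")
u=np.array([.2525,.9676,0]); T=np.array([439.5,-172.5,0])
for z in (10,25,40,55):
    print(z,"scene ferr",(proj(s,[T+50*u+[0,0,z]])[0]-[230,120])*6,"tip",(proj(s,[T+140*u+[0,0,z]])[0]-[230,120])*6," top ferr",(proj(c,[T+50*u+[0,0,z]])[0]-[190,160])*6,"tip",(proj(c,[T+140*u+[0,0,z]])[0]-[190,160])*6)
E
```

```text
10 scene ferr [149. 495.] tip [323. 389.]  top ferr [412. 457.] tip [219. 405.]
25 scene ferr [147. 469.] tip [322. 363.]  top ferr [411. 456.] tip [215. 405.]
40 scene ferr [145. 441.] tip [322. 335.]  top ferr [410. 456.] tip [212. 404.]
55 scene ferr [143. 414.] tip [322. 307.]  top ferr [409. 456.] tip [208. 403.]
```

View pics/bt.png

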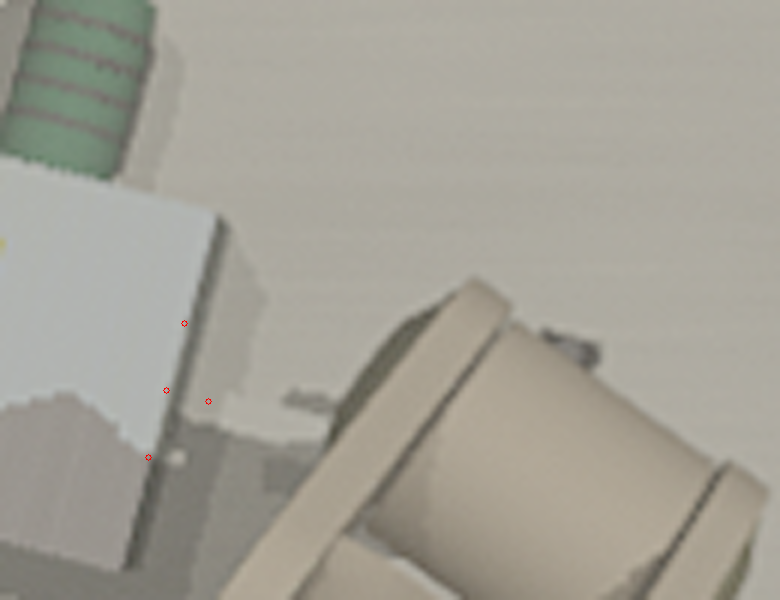

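The bright blade ends at scene crop (325,310) and top crop (215,402). Both match the predicted tip at z = 55 within about 2 mm, so I'll insert gently and watch the force.

```bash
python3 -m inch '3 0 0 0 0 0;3 0 0 0 0 0;3 0 0 0 0 0;3 0 0 0 0 0;3 0 0 0 0 0;3 0 0 0 0 0;3 0 0 0 0 0;3 0 0 0 0 0;3 0 0 0 0 0;0 0 0 0 0 0'
python3 -m inch '2 0 0 0 0 0;2 0 0 0 0 0;2 0 0 0 0 0;2 0 0 0 0 0;2 0 0 0 0 0;0 0 0 0 0 0;0 0 0 0 0 0;0 0 0 0 0 0;0 0 0 0 0 0;0 0 0 0 0 0'
python3 -c "
from h import *
delta([453.8,-120,23.2],75.4)
s=ctrl.sense();print(s['wrist_torque'])"
```

```text
time_s: 13.3
eef_pos: [446.4, -145.9, 23.2]
ee_rot: [-0.0, 0.791, 0.611, 0.0]
force: [0.3, -0.8, 0.2]
grip_width: 0.158
grip_force: 58.7
time_s: 14.13
eef_pos: [448.8, -136.8, 23.2]
ee_rot: [0.0, 0.792, 0.611, 0.0]
force: [-0.1, -0.3, -1.6]
grip_width: 0.156
grip_force: 58.7
t14.13 pos [ 448.8 -136.8   23.2] shift [17.5  0.5 -0. ] turn [ 0.    0.   -0.01] F [-0.1 -0.3 -1.6] grip 0.156 58.7 q [-0.55  0.42  1.86 -0.    0.87 -0.29]
[-0.02407332 -0.00077083 -0.01549461]
```

```bash
python3 -m inch '2 0 0 0 0 0;2 0 0 0 0 0;2 0 0 0 0 0;2 0 0 0 0 0;2 0 0 0 0 0;2 0 0 0 0 0;2 0 0 0 0 0;2 0 0 0 0 0;2 0 0 0 0 0;0 0 0 0 0 0'
python3 -m inch '1.3 0 -3.35 0 0 0;1.3 0 -3.35 0 0 0;1.3 0 -3.35 0 0 0;1.3 0 -3.35 0 0 0;1.3 0 -3.35 0 0 0;1.3 0 -3.35 0 0 0;1.3 0 -3.35 0 0 0;1.3 0 -3.35 0 0 0;1.3 0 -3.35 0 0 0;1.3 0 -3.35 0 0 0'
python3 -m inch '2.2 0 -3.5 0 0 0;2.2 0 -3.5 0 0 0;2.2 0 -3.5 0 0 0;2.2 0 -3.5 0 0 0;2.2 0 -3.5 0 0 0;2.2 0 -3.5 0 0 0;2.2 0 -3.5 0 0 0;2.2 0 -3.5 0 0 0;2.2 0 -3.5 0 0 0;2.2 0 -3.5 0 0 0'
python3 - <<'E'
from h import *
s=ctrl.capture("scene"); print(ctrl.sense()["wrist_torque"])
cv2.imwrite("pics/d1.png",cv2.resize(np.clip(255*(s["image"][60:220,200:400]/255.)**.5,0,255).astype(np.uint8),None,fx=3.7,fy=3.7,interpolation=2)[:,:,::-1])
E
```

```text
time_s: 14.97
eef_pos: [453.5, -119.0, 23.2]
ee_rot: [0.0, 0.791, 0.611, 0.0]
force: [0.3, 0.5, -1.1]
grip_width: 0.157
grip_force: 58.7
time_s: 15.8
eef_pos: [456.7, -106.6, 57.0]
ee_rot: [-0.0, 0.792, 0.611, -0.0]
force: [-0.0, -0.7, -1.1]
grip_width: 0.161
grip_force: 58.6
time_s: 16.63
eef_pos: [462.3, -85.3, 92.1]
ee_rot: [0.0, 0.792, 0.611, 0.0]
force: [-0.5, -0.6, -1.7]
grip_width: 0.158
grip_force: 58.7
[-0.15970155  0.04915864  0.04068508]
```

View pics/d1.png

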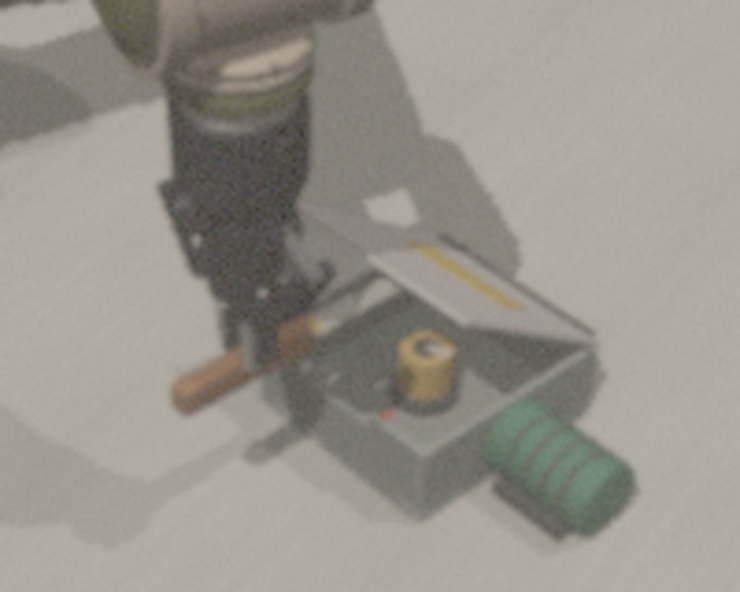

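The cover is being lifted by the blade, about 35–40° open (front edge at (365,260)–(470,325), nut visible at (425,365)). I'll carry on over the top.

```bash
python3 -m inch '3 0 -3 0 0 0;3 0 -3 0 0 0;3 0 -3 0 0 0;3 0 -3 0 0 0;3 0 -3 0 0 0;3 0 -3 0 0 0;3 0 -3 0 0 0;3 0 -3 0 0 0;3 0 -3 0 0 0;3 0 -3 0 0 0'
python3 -m inch '4 0 -1.5 0 0 0;4 0 -1.5 0 0 0;4 0 -1.5 0 0 0;4 0 -1.5 0 0 0;4 0 -1.5 0 0 0;4 0 -1.5 0 0 0;4 0 -1.5 0 0 0;4 0 -1.5 0 0 0;4 0 -1.5 0 0 0;4 0 -1.5 0 0 0'
python3 -m inch '5 0 0 0 0 0;5 0 0 0 0 0;5 0 0 0 0 0;5 0 0 0 0 0;5 0 0 0 0 0;5 0 0 0 0 0;5 0 0 0 0 0;5 0 0 0 0 0;5 0 0 0 0 0;5 0 0 0 0 0'
python3 -m inch '3 0 0 0 0 0;3 0 0 0 0 0;3 0 0 0 0 0;3 0 0 0 0 0;3 0 0 0 0 0;0 0 0 0 0 0;0 0 0 0 0 0;0 0 0 0 0 0;0 0 0 0 0 0;0 0 0 0 0 0'
python3 - <<'E'
from h import *
delta([525,-317.5,120],92.5)
c=ctrl.capture("top"); s=ctrl.capture("scene")
m=lambda k,x,y,w,h:cv2.resize(np.clip(255*(k["image"][y:y+h,x:x+w]/255.)**.5,0,255).astype(np.uint8),(400,400),interpolation=2)
cv2.imwrite("pics/e1.png",np.hstack([m(c,90,140,150,150),m(s,240,60,150,150)])[:,:,::-1])
E
```

```text
time_s: 17.52
eef_pos: [469.9, -56.1, 121.9]
ee_rot: [-0.0, 0.792, 0.611, -0.0]
force: [0.5, -0.4, -1.6]
grip_width: 0.159
grip_force: 58.7
time_s: 18.35
eef_pos: [480.0, -17.3, 136.8]
ee_rot: [-0.0, 0.792, 0.611, -0.0]
force: [-0.5, 0.8, 0.0]
grip_width: 0.159
grip_force: 58.7
time_s: 19.18
eef_pos: [492.8, 31.1, 136.7]
ee_rot: [0.0, 0.792, 0.611, 0.0]
force: [0.0, -0.1, -1.1]
grip_width: 0.155
grip_force: 58.7
time_s: 20.02
eef_pos: [496.4, 45.0, 136.7]
ee_rot: [0.0, 0.792, 0.611, -0.0]
force: [0.8, -0.4, -1.2]
grip_width: 0.154
grip_force: 58.7
t20.02 pos [496.4  45.  136.7] shift [-343.5  119.5   16.7] turn [-0.    0.   -2.86] F [ 0.8 -0.4 -1.2] grip 0.154 58.7 q [-0.15  0.31  1.66 -0.    1.17  0.11]
```

View pics/e1.png

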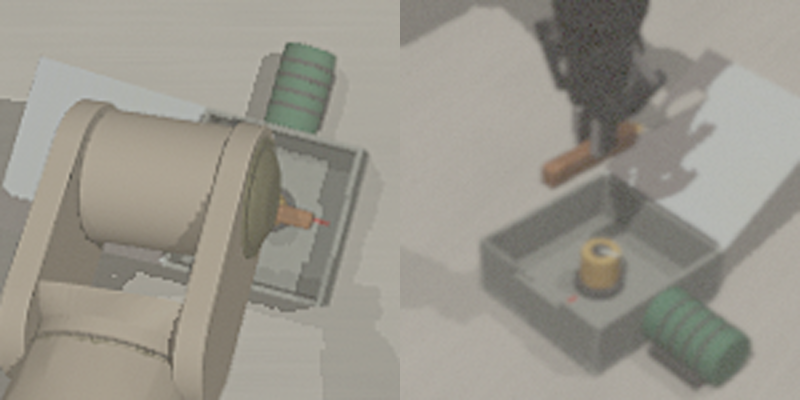

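The cover now lies open behind the hinge, filling the left side of the top crop and the upper right of the scene crop. The nut is exposed at scene crop (600,265). I'll lay the tool down in the free area in front.

```bash
python3 -m inch '-28.4 7.8 0 0 0 0;-28.4 7.8 0 0 0 0;-28.4 7.8 0 0 0 0;-28.4 7.8 0 0 0 0;-28.4 7.8 0 0 0 0;-28.4 7.8 0 0 0 0;-28.4 7.8 0 0 0 0;-28.4 7.8 0 0 0 0;-28.4 7.8 0 0 0 0;-28.4 7.8 0 0 0 0' 
python3 -m inch '0 0 15 0 0 0;0 0 15 0 0 0;0 0 15 0 0 0;0 0 15 0 0 0;0 0 15 0 0 0;0 0 15 0 0 0;0 0 15 0 0 0;0 0 15 0 0 0;0 0 15 0 0 0;0 0 12 0 0 0'
python3 -m inch '0 0 1 0 0 0;0 0 1 0 0 0;0 0 1 0 0 0;0 0 1 0 0 0;0 0 1 0 0 0;0 0 1 0 0 0;0 0 0 0 0 0;0 0 0 0 0 0;0 0 0 0 0 0;0 0 0 0 0 0'
```

```text
time_s: 20.95
eef_pos: [499.8, -250.9, 136.7]
ee_rot: [-0.0, 0.792, 0.611, 0.0]
force: [0.9, -0.1, 0.3]
grip_width: 0.157
grip_force: 58.7
time_s: 21.78
eef_pos: [499.7, -249.2, -11.4]
ee_rot: [-0.0, 0.792, 0.611, -0.0]
force: [-0.6, 0.1, -1.0]
grip_width: 0.16
grip_force: 58.8
time_s: 22.62
eef_pos: [500.1, -249.4, -16.2]
ee_rot: [0.0, 0.792, 0.611, 0.0]
force: [0.1, 0.2, -0.6]
grip_width: 0.157
grip_force: 58.7
```

```bash
python3 -m inch '0 0 0.5 0 0 0;0 0 0.5 0 0 0;0 0 0.5 0 0 0;0 0 0.5 0 0 0;0 0 0.5 0 0 0;0 0 0.5 0 0 0;0 0 0.5 0 0 0;0 0 0.5 0 0 0;0 0 0 0 0 0;0 0 0 0 0 0'
python3 -m inch '0 0 0.5 0 0 0;0 0 0.5 0 0 0;0 0 0.5 0 0 0;0 0 0 0 0 0;0 0 0 0 0 0;0 0 0 0 0 0;0 0 0 0 0 0;0 0 0 0 0 0;0 0 0 0 0 0;0 0 0 0 0 0'
```

```text
time_s: 23.45
eef_pos: [500.0, -249.4, -20.3]
ee_rot: [-0.0, 0.792, 0.611, -0.0]
force: [-0.1, 0.7, -1.0]
grip_width: 0.157
grip_force: 58.7
time_s: 24.28
eef_pos: [500.1, -249.4, -21.6]
ee_rot: [0.0, 0.792, 0.611, 0.0]
force: [-1.8, 0.7, 5.3]
grip_width: 0.153
grip_force: 59.5
```

```bash
python3 -m inch '0 0 0 0 0 0;0 0 0 0 0 0;0 0 0 0 0 0;0 0 0 0 0 0;0 0 0 0 0 0;0 0 0 0 0 0;0 0 -2 0 0 0;0 0 -5 0 0 0;0 0 -10 0 0 0;0 0 -15 0 0 0' 0.5
python3 -m inch '0 0 -20 0 0 0;0 0 -20 0 0 0;0 0 -20 0 0 0;0 0 -20 0 0 0;0 0 -20 0 0 0;0 0 0 0 0 0;0 0 0 0 0 0;0 0 0 0 0 0;0 0 0 0 0 0;0 0 0 0 0 0' 0.65
python3 - <<'E'
from h import *
np.set_printoptions(precision=1,suppress=True,linewidth=200)
c=ctrl.capture("top"); s=ctrl.capture("scene")
C=[500.5,59,53]
for n,k in(("top",c),("scene",s)):
    p=proj(k,[C])[0]; x,y=p.round().astype(int); print(n,"pred",p); I=k["image"].astype(int)
    w=I[y-12:y+13,x-12:x+13]; sat=(w[...,0]-w[...,2]); 
    m=np.zeros(I.shape[:2],np.uint8); m[y-16:y+17,x-16:x+17]=(I[...,0]-I[...,2]>25)[y-16:y+17,x-16:x+17]; b=big(m); (cx,cy),r=cv2.minEnclosingCircle(cv2.findContours(b,0,1)[0][0]); print(b.sum(),cx,cy,r,plane(k,[[cx,cy]],53))
    print("rb",x-12,y-12); print(sat); print(w.sum(-1))
t=c["image"].astype(int); hm=(t[...,0]-t[...,2]>35)
mm=sub(hm.astype(np.uint8),275,180,380,240); 
if mm.any(): print("tool handle",plane(c,quad(big(mm)),20))
E
```

```text
time_s: 25.12
eef_pos: [499.6, -249.0, 10.5]
ee_rot: [-0.001, 0.792, 0.611, -0.0]
force: [1.1, -0.2, -0.4]
grip_width: 0.5
grip_force: 0.0
time_s: 25.95
eef_pos: [499.6, -249.1, 109.3]
ee_rot: [-0.001, 0.792, 0.611, -0.0]
force: [-0.1, 0.1, 0.8]
grip_width: 0.653
grip_force: 0.0
top pred [188.  217.2]
106 188.8000030517578 217.0 7.102211952209473 [[501.   56.8  53. ]]
rb 176 205
[[ 9  9  9  9 11 10  9 10 11 11  9  9 11  9 11  8 10  9  9  8 10  9 10  9 10]
 [ 9 10 10  9 10 10  9  9  9 10 11  9 11 11  9  9 10 10 10 10 12 10 10 10 11]
 [ 9 10 11 11 10  9 11 10 10 10 11 10  9 10  9 11 10 11  9 10 11 10 10 10 11]
 [ 8  9 10 10 11 10 10 10 10 10 11  9 10 10  9  9  9 11 11 11  9 11 11 10 10]
 [10  9 10 10 10  9 11  9 10 10  9  8  6  6  6  6  7  8  9  9  8  9  9 11  9]
 [10  9 12 10  9  9 11 11  9  6 12 16  0 17 34 -1  6  2  3  5  6  6  8  9  9]
 [11  9 10 10 10 10  8  8  1 22 63 25 -3 34 71 36 29 10  5  2  5  5  8  7  7]
 [10 10  9 12  9  9  7  0 40 66 79 31 -4 43 68 53 50 37 14  6  4  5  3  6  6]
 [10  9 10 10  8  7  2 34 70 74 76 36 -5 27 47 54 53 50 37 18  6  3  5  7  8]
 [10  9  9  8  7
[... 7860 characters left out ...]
15 112 107 122 121 117 128 129 136 130 124 139 135 148 136 157 175 213 260]
 [127 133 117 114  95  92  97 112 112 107 111 114 114 118 131 119 120 134 123 136 122 149 190 234 260]
 [129 124 118  91  90  98 113 109  98 121 129 112 118 118 131 130 133 123 125 134 139 152 207 241 269]
 [129 125 121  97  88  98 112 114 120 117 123 126 123 123 121 124 127 132 127 129 125 161 201 245 262]
 [138 129 118  99  92  81 103 102 118 112 107 117 124 116 114 123 118 122 122 110 122 155 212 257 275]
 [135 132 105  86  78  88  94  90  96 112 122 108 133 118 121 132 120 122 111 103 124 154 216 249 271]]
tool handle [[ 508.  -202.2   20. ]
 [ 517.2 -209.5   20. ]
 [ 499.9 -231.1   20. ]
 [ 490.8 -223.8   20. ]]
```

```bash
python3 -m inch '29.7 -7.65 0 0 0 0;29.7 -7.65 0 0 0 0;29.7 -7.65 0 0 0 0;29.7 -7.65 0 0 0 0;29.7 -7.65 0 0 0 0;29.7 -7.65 0 0 0 0;29.7 -7.65 0 0 0 0;29.7 -7.65 0 0 0 0;29.7 -7.65 0 0 0 0;29.7 -7.65 0 0 0 0'
python3 -m inch '0 0 6 0 0 0;0 0 6 0 0 0;0 0 6 0 0 0;0 0 6 0 0 0;0 0 6 0 0 0;0 0 6 0 0 0;0 0 6 0 0 0;0 0 6 0 0 0;0 0 6 0 0 0;0 0 6 0 0 0'
python3 - <<'E'
from h import *
delta([500.7,58,3],75.4)
c=ctrl.capture("top"); P=plane(c,[[188.5,217.2],[188.1,210.5]],53); d=P[1]-P[0]; print(P,np.degrees(np.arctan2(d[1],d[0])),"nut rad",np.arctan2(d[1],d[0])+np.radians(104.6))
E
```

```text
time_s: 26.88
eef_pos: [500.8, 58.8, 110.0]
ee_rot: [-0.0, 0.792, 0.611, -0.0]
force: [1.6, 0.1, 0.6]
grip_width: 0.645
grip_force: 0.0
time_s: 27.72
eef_pos: [501.2, 57.2, 49.6]
ee_rot: [-0.0, 0.792, 0.611, -0.0]
force: [-0.4, 0.0, 0.1]
grip_width: 0.652
grip_force: 0.0
t27.72 pos [501.2  57.2  49.6] shift [ 0.6 -0.6 46.6] turn [-0.    0.   -0.01] F [-0.4  0.   0.1] grip 0.652 0.0 q [-0.12  0.44  1.74 -0.    0.97  0.14]
[[500.45809022  57.57232934  53.        ]
 [517.92366183  58.89653578  53.        ]] 4.335761900825274 nut rad 1.9012877183379975
```

```bash
python3 -m inch '0 0 5 0 0 0;0 0 5 0 0 0;0 0 5 0 0 0;0 0 5 0 0 0;0 0 5 0 0 0;0 0 5 0 0 0;0 0 5 0 0 0;0 0 5 0 0 0;0 0 5 0 0 0;0 0 1.5 0 0 0'
python3 -m inch '0 0 0 0 0 0;0 0 0 0 0 0;0 0 0 0 0 0;0 0 0 0 0 0;0 0 0 0 0 0;0 0 0 0 0 0;0 0 0 0 0 0;0 0 0 0 0 0;0 0 0 0 0 0;0 0 0 0 0 0' 0.2 50
python3 -c "
from h import *
delta([500.7,58,3],75.4); print(ctrl.sense()['wrist_torque'])"
```

```text
time_s: 28.6
eef_pos: [500.8, 57.4, 2.8]
ee_rot: [-0.0, 0.792, 0.611, -0.0]
force: [-0.1, -1.0, -0.3]
grip_width: 0.652
grip_force: 0.0
time_s: 29.43
eef_pos: [501.3, 57.3, 3.8]
ee_rot: [0.0, 0.792, 0.611, 0.0]
force: [-1.6, 0.2, 4.3]
grip_width: 0.398
grip_force: 49.7
t29.43 pos [501.3  57.3   3.8] shift [ 0.5 -0.7  0.8] turn [ 0.   -0.   -0.01] F [-1.6  0.2  4.3] grip 0.398 49.7 q [-0.12  0.51  1.77 -0.    0.86  0.14]
[ 0.02375734  0.2914081  -0.05191912]
```

```bash
for i in 1 2; do python3 -m inch '0 0 0.04 0 0 0.8;0 0 0.04 0 0 0.8;0 0 0.04 0 0 0.8;0 0 0.04 0 0 0.8;0 0 0.04 0 0 0.8;0 0 0.04 0 0 0.8;0 0 0.04 0 0 0.8;0 0 0.04 0 0 0.8;0 0 0.04 0 0 0.8;0 0 0.04 0 0 0.8' >/dev/null; python3 -c "
from h import *
delta([500.7,58,3],75.4); print(ctrl.sense()['wrist_torque'])"; done
```

```text
t30.27 pos [500.3  58.    3.3] shift [0.3 0.2 0.3] turn [-0.02  0.   -8.05] F [-4.8  3.1  7.4] grip 0.398 49.9 q [-0.12  0.51  1.77  0.    0.86  0.98]
[0.83254262 0.90141077 0.06242815]
t31.10 pos [500.3  59.2   2.9] shift [ 0.8  0.9 -0.1] turn [ -0.04   0.   -16.05] F [-3.9 12.6  8.3] grip 0.393 50.1 q [-0.12  0.51  1.77  0.    0.86  1.82]
[2.14511211 0.70343183 0.06960318]
```

```bash
python3 -m inch '-0.2 -0.6 0 0 0 0;-0.2 -0.6 0 0 0 0;-0.2 -0.6 0 0 0 0;0 0 0.02 0 0 0.3;0 0 0.02 0 0 0.3;0 0 0.02 0 0 0.3;0 0 0.02 0 0 0.3;0 0 0 0 0 0;0 0 0 0 0 0;0 0 0 0 0 0' >/dev/null; python3 -c "
from h import *
delta([500.7,58,3],75.4); print(ctrl.sense()['wrist_torque'])"; for i in 1 2; do python3 -m inch '0 0 0.01 0 0 0.2;0 0 0.01 0 0 0.2;0 0 0.01 0 0 0.2;0 0 0.01 0 0 0.2;0 0 0.01 0 0 0.2;0 0 0 0 0 0;0 0 0 0 0 0;0 0 0 0 0 0;0 0 0 0 0 0;0 0 0 0 0 0' >/dev/null; python3 -c "
from h import *
delta([500.7,58,3],75.4); print(ctrl.sense()['wrist_torque'])"; done
```

```text
t31.93 pos [500.3  59.6   2.8] shift [ 1.1  1.3 -0.2] turn [ -0.02   0.02 -17.21] F [-6.   1.4  7.4] grip 0.394 50.1 q [-0.11  0.51  1.77  0.    0.86  1.94]
[ 0.24717641  0.93680821 -0.07161501]
t32.77 pos [500.4  59.7   2.8] shift [ 1.2  1.3 -0.2] turn [-1.000e-02  2.000e-02 -1.821e+01] F [-6.   2.   8.2] grip 0.396 50.1 q [-0.11  0.51  1.77  0.    0.86  2.05]
[ 4.53549615e-01  9.23994634e-01 -4.18026297e-04]
t33.60 pos [501.5  59.1   2.9] shift [ 0.1  1.3 -0.1] turn [  0.   -0.  -19.2] F [-1.  -0.6  5.8] grip 0.396 49.8 q [-0.12  0.51  1.77 -0.    0.86  2.15]
[-0.21685072  0.15427282  0.41584555]
```

```bash
python3 -m inch '0 0 0 0 0 0.2;0 0 0 0 0 0.2;0 0 0 0 0 0;0 0 0 0 0 0;0 0 0 0 0 0;0 0 0 0 0 0;0 0 0 0 0 0;0 0 0 0 0 0;0 0 0 0 0 0;0 0 0 0 0 0' >/dev/null; python3 -c "
from h import *
delta([500.7,58,3],75.4); print(ctrl.sense()['wrist_torque'])"
```

```text
t34.43 pos [501.4  59.1   2.9] shift [ 0.2  1.3 -0.1] turn [ 1.000e-02 -0.000e+00 -1.959e+01] F [-1.1 -0.6  6. ] grip 0.391 49.9 q [-0.11  0.51  1.77 -0.    0.86  2.19]
[-0.18320937  0.18193945  1.09851283]
```

```bash
for i in 1 2; do python3 -m inch '0 0 -0.04 0 0 -0.78;0 0 -0.04 0 0 -0.78;0 0 -0.04 0 0 -0.78;0 0 -0.04 0 0 -0.78;0 0 -0.04 0 0 -0.78;0 0 -0.04 0 0 -0.78;0 0 -0.04 0 0 -0.78;0 0 -0.04 0 0 -0.78;0 0 -0.04 0 0 -0.78;0 0 -0.04 0 0 -0.78' >/dev/null;  python3 -c "
from h import *
delta([500.7,58,3],75.4); print(ctrl.sense()['wrist_torque'])"; done
python3 -m inch '0 0 0 0 0 0;0 0 0 0 0 0;0 0 0 0 0 0;0 0 0 0 0 0;0 0 0 0 0 0;0 0 0 0 0 0;0 0 0 0 0 0;0 0 0 0 0 0;0 0 0 0 0 0;0 0 0 0 0 0'
python3 - <<'E'
from h import *
np.set_printoptions(precision=1,suppress=True,linewidth=200)
delta([500.7,58,3],75.4); print(ctrl.sense()['wrist_torque'])
s=ctrl.capture("scene"); c=ctrl.capture("top")
for n,k,z in(("top",c,20),("scene",s,10)):
    I=k["image"].astype(int); p=proj(k,[[500,-250,10]])[0].astype(int); m=(I[...,0]-I[...,2]>35).astype(np.uint8)
    q=plane(k,quad(big(sub(m,p[0]-28,p[1]-28,p[0]+28,p[1]+28))),z); print(n,"handle",q[:,:2].ravel(),q.mean(0))
w=s["image"][145:160,295:335].astype(int); print((w[...,0]-w[...,2]).max(), "nut brass vis")
# cover: mean colour where the open cover (2.6 rad) should lie
u=np.array([.2525,.9676,0]); L=np.array([-.9676,.2525,0]); C=np.array([500.5,58.5,60])
for a in (60,120): print("cover px",[s["image"][int(y),int(x)] for x,y in proj(s,[C+(80+a*.857)*u+[0,0,a*.515]+b*L for b in(-40,40)])])
E
```

```text
t35.27 pos [501.4  58.9   3.3] shift [-0.8  0.9  0.3] turn [  0.    -0.   -11.78] F [-1.5 -2.5  4.8] grip 0.392 49.9 q [-0.12  0.51  1.77 -0.    0.86  1.37]
[-0.39778046  0.25840483 -0.03884133]
t36.10 pos [501.5  58.8   3.6] shift [-1.2 -0.1  0.6] turn [ 0.01  0.   -3.98] F [-0.6 -3.3  5. ] grip 0.394 49.9 q [-0.12  0.51  1.77 -0.    0.86  0.56]
[-5.14840518e-01  2.18416584e-01 -4.26619164e-04]
time_s: 36.93
eef_pos: [501.5, 58.9, 3.6]
ee_rot: [0.0, 0.902, 0.432, 0.0]
force: [-0.7, -6.0, 4.8]
grip_width: 0.399
grip_force: 49.9
t36.93 pos [501.5  58.9   3.6] shift [-1.2 -0.1  0.6] turn [ 0.  0. -4.] F [-0.7 -6.   4.8] grip 0.399 49.9 q [-0.1  0.5  1.8 -0.   0.9  0.6]
[-0.9  0.   0. ]
top handle [ 505.7 -198.5  519.  -202.1  492.4 -302.9  479.  -299.2] [ 499.  -250.6   20. ]
scene handle [ 473.9 -292.1  502.3 -188.4  517.6 -196.5  488.8 -298.8] [ 495.6 -243.9   10. ]
66 nut brass vis
cover px [array([131, 133, 125], dtype=uint8), array([79, 73, 68], dtype=uint8)]
cover px [array([131, 134, 127], dtype=uint8), array([80, 73, 70], dtype=uint8)]
```

```bash
python3 -c "
from rig import ctrl
print(ctrl.finish_job())"
```

```text
the job is handed in; nothing more can be done
None
```

I levered the cover open with the tool, laid the tool flat on the bench, bottomed the nut (clear torque stop), backed it off about a quarter turn and handed the job in with the nut gripped at about 50 N; no verdict came back, and the final nut angle comes from the wrist turn, not a camera check.

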